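Fetch the bottom carton from a leaning stack and restack the rest

ROBOT

A 6-joint arm with a two-finger parallel gripper is mounted at the origin on a cart in front of the work surface, level with it; the furniture and walls round the work are solid. World frame = base frame: x ahead of the robot, y to its left, z up, the work surface at z = 0. Lengths are in mm, angles in rad, forces in N, time in s.
With the tool pointing down it reaches from about 350 to 975 mm from the base axis. Payload 17.4 kg.
Tool frame: the origin (TCP) lies on the front face of the gripper's body, between the roots of the fingers; the fingertips stand 73 mm ahead of it and the grasp point (between the pads) lies 54 mm ahead of it; z points along the fingers, y is the line along which they close (so a half turn about z gives the same grasp; the last joint's range is limited). The gripper opens to 85 mm and grips with 20 to 120 N. Pads are 22 mm wide; open, the fingers measure 114 mm over their backs; the gripper's body (76 mm by 85 mm) begins 54 mm behind the grasp point. The pads swing forward as they close: fully open they stand 13 mm farther back than shut.
Start: joints at [1.189, 0.116, 1.442, -0, 1.584, -0.038], TCP at [227.529, 635.503, 303.903] pointing down, gripper open.
Joint ranges: [-2.83, 2.83], [-0.83, 2.19], [0.07, 2.5], [-1.14, 4.28], [0.01, 3], [-2.97, 2.97]. Speed limits (rad/s): [1.89, 1.89, 2.22, 3.14, 3.14, 3.14].

INTERFACE

Orientations are given as a rotation vector (axis times angle).
In Python, from cell import robot, optics, job gives the robot as it stands. The module is installed in compiled form; this text tells all that it offers.
- The arm moves only by the tool drive_tool, never from a script. Its argument "commands" is a list of rows, each a list of 5 numbers: the shift along the tool's x, y, z in m, then the turn about the tool's z in degrees, then the opening, from -1 (shut) to 1 (fully open). In form: [[dx, dy, dz, turn, claw], ...]. A call has 1 to 12 rows; each row is the pose to reach, as a shift and turn from the pose commanded when the call began, along the tool's axes at that moment; what a row does not reach only later rows make up. A row lasts 1/8 s, in which the tool goes at most 62.5 mm and 10.7 degrees, less where a joint would pass 70% of its speed; a pose out of reach is approached as far as the arm can. A call with a gripper value outside its range is refused whole. The fingers move at their own pace and stop on an object; "force" is the grip in N (left out, the last holds). Time passes only in rows, so rows that repeat a pose let the fingers close. It gives the time, the measured TCP pose, the force, the opening and the grip force at its end, in the units of the state.
- robot.state(): the state, without advancing time (a new reading comes with each control period).
- optics.read_camera(name): name is "scene" or "top" or "wrist"; returns the picture (400x640x3 uint8, blue, green, red); there is no depth.
- optics.camera_model(name): a dict with "camera_matrix" (3x3 intrinsics, pixels), "R" (3x3) and "t" (3): a world point X has camera coordinates R X + t; the wrist camera has in their place "tool_from_camera" (4x4, takes a point from camera to tool coordinates, whose origin is the TCP and whose axes are the flange's). Camera axes: x right, y down, z forward; pixel columns grow to the right and rows downward; lengths in mm; the calibration is good to about 2 mm. The wrist camera is an equidistant fisheye: a pixel r from the principal point sees the ray r / f radians off the axis. A picture is of the moment at which its call begins: read the wrist's pose just before it. camera_model takes no time and is no camera call.
- job.finish_job(): hands the job in; it is judged then, once.
The state is a dict: "time": time; "q": joint angles; "qd": joint speeds; "joint_efforts": joint torques, N m; "position": TCP position; "eef_rot": TCP orientation; "wrist_force": force on the tool from outside, world axes, zero at the start; "torque": the same for the moment, N m; "grip_width": finger opening in mm; "finger_force": force on a finger pad.
Only numpy, scipy, OpenCV 4.12 (cv2) and the standard library are available. Lean on these libraries where they do the work, as an engineer would, in place of code of your own. Each camera call takes 0.05 s, during which the arm holds its last target. There are 200 camera calls.

TASK

The bottom one of the three cartons stacked in the leaning steel cradle is needed for the job being gathered in the shallow tray. Lift off the two upper cartons and set them aside, lay the bottom carton flat in the tray beside the sprocket, then restack the other two in the cradle squarely the way they were, the larger one below and the small one on top of it. Leave everything else where it is.

Things in the scene. Friction and masses are not known exactly. Their poses are not given: they have to be found in the camera images.
- cradle_seat (a point): Slanting seat plate of the leaning steel cradle (grey, fixed). Point: mid-width at the foot of the fence's inner face, 58 mm above the bench; x uphill along the seat, 25 deg (0.44 rad) above level, away from the fence; y across, z square to the seat. Plate x 0 to 42 mm, 80 wide, 3 thick; uphill end open, cartons overhang it. A carton let go on it stays or slides gently down to the fence.
- fence_slot (a point): Top middle of the cradle's fence, the stop on its downhill side (nearer the robot): two tabs 3 mm thick, 60 mm high from the seat, at seat y = +-19 to 40 mm, with an open slot 38 mm wide between them, for a finger on a carton's downhill face. Nothing lies below the slot or beyond the seat's uphill end, so fingertips may reach past a carton's underside there.
- cheek_top (a point): Top middle of the cradle's +y side cheek. Both cheeks are 3 mm thick, 38 mm high from the seat, from seat x = 4 to 42 mm, with 74 mm clear between them, so a carton between them can only be gripped across its x (uphill and downhill faces), with the tool square to the seat.
- cradle_foot (a point): Centre of the cradle's foot plate, 90 x 90 mm and 4 mm thick, z up. In seat axes the carton centres start at x 25, 23, 18 mm (against the fence), y 0, z 14, 41, 73 mm, bottom to top, axes along the seat's. At the end the middle carton's belongs at about x 25, y 0, z 13 mm and the top one's at x 20, y 0, z 45 mm.
- wanted_carton_centre (a point): The bottom carton, the one that is wanted, a closed cardboard carton 50 x 68 x 28 mm (its own x, y, z), about 0.12 kg. The point is its centre, 14 mm above its underside. It starts with z square to the seat, x uphill, y across; grasp it across x, tool along its z
- middle_carton_centre (a point): The middle carton, a closed cardboard carton 46 x 66 x 26 mm (its own x, y, z), about 0.12 kg. The point is its centre, 13 mm above its underside. It starts with z square to the seat, x uphill, y across; grasp it across x, tool along its z
- top_carton_centre (a point): The top carton, the smallest in plan, a closed cardboard carton 36 x 46 x 38 mm (its own x, y, z), about 0.1 kg. The point is its centre, 19 mm above its underside. It starts with z square to the seat, x uphill, y across; grasp it across x, tool along its z
- tray_floor (a point): Shallow open tray, fixed: 203 mm along its x, 103 mm along its y, walls 4 mm thick and 30 mm high. The point is the middle of its inner floor, 3 mm above the bench, z up. The sprocket lies on the floor about 60 mm from the point on the +x side; the carton fits with its short side along the tray's x, its centre about 35 mm to the -x side of the point
- sprocket_centre (a point): Bystander, leave where it is: toothed bicycle sprocket, flat ring 68 mm across and 8 mm thick, lying in one end of the tray. Loose. The point is its centre, half-way up
- oil_dropper_centre (a point): Bystander, leave where it is: oil bottle with pointed green cap, 42 mm across and 120 mm tall, standing beside the cradle. Loose. The point is its centre, half-way up
- spray_cleaner_centre (a point): Bystander, leave where it is: aerosol can, 52 mm across and 166 mm tall, standing. Loose. The point is its centre, half-way up
- black_tape_centre (a point): Bystander, leave where it is: roll of black tape, 62 mm across and 19 mm tall, lying flat. Loose. The point is its centre, half-way up
- tape_measure_centre (a point): Bystander, leave where it is: tape measure, 54 x 84 and 31 mm tall. Loose. Sizes with two numbers are along its own x and y. The point is its centre, half-way up
- hex_key_holder_centre (a point): Bystander, leave where it is: folding hex key set, 31 x 88 and 22 mm tall, lying. Loose. Sizes with two numbers are along its own x and y. The point is its centre, half-way up
- brake_pads_centre (a point): Bystander, leave where it is: brake shoe, 14 x 55 and 25 mm tall. Loose. Sizes with two numbers are along its own x and y. The point is its centre, half-way up
- scraper_centre (a point): Bystander, leave where it is: thin dark scraper, 18 x 135 and 11 mm tall, lying. Loose. Sizes with two numbers are along its own x and y. The point is its centre, half-way up
There are look-alikes about, which are no part of the job. Leave any turquoise look-alike of the part that bears middle_carton_centre alone.

How it is judged (in metres and radians):
On the way, in this order (a step that is already met when the one before it is completed fails the run):
1. the two upper cartons have been lifted off and set aside, released and at rest clear of the cradle, while the bottom carton is still in the cradle (horizontal distance between each of middle_carton_centre, top_carton_centre and cradle_seat above 0.09 m and distance of wanted_carton_centre from where it was at the start of the episode below 0.02 m and contact force between the fingers and middle_carton below 0.1 N and linear speed of each of middle_carton, top_carton below 0.03 m/s and contact force between the fingers and top_carton below 0.1 N), for 0.2 s.
2. the wanted carton lies flat on the tray's floor, released (x of wanted_carton_centre in the frame of tray_floor between -0.075 and 0.075 m and y of wanted_carton_centre in the frame of tray_floor between -0.035 and 0.035 m and z of wanted_carton_centre in the frame of tray_floor between 0.009 and 0.019 m and angle between wanted_carton_centre's own z axis and vertical below 0.12 rad and contact force between the fingers and wanted_carton below 0.1 N and linear speed of wanted_carton below 0.03 m/s), for 0.2 s.
At the end, for the whole second after the job is handed in: The wanted carton lies flat in the tray (5 mm, 0.12 rad). In the cradle the larger of the others lies on the seat, the small one on it: heights within 6 mm, flat within 0.12 rad, square within 0.26 rad, 10-36 (small: 8-38) mm from fence, within 12 (16) mm of the middle. All at rest (all of step 2 and x of middle_carton_centre in the frame of cradle_seat between 0.01 and 0.036 m and y of middle_carton_centre in the frame of cradle_seat between -0.012 and 0.012 m and z of middle_carton_centre in the frame of cradle_seat between 0.007 and 0.019 m and angle between the z axis of each of middle_carton_centre, top_carton_centre and the z axis of cradle_seat, either way round below 0.12 rad and angle between the x axis of each of middle_carton_centre, top_carton_centre and the x axis of cradle_seat, either way round below 0.26 rad and contact force between the fingers and middle_carton below 0.1 N and linear speed of each of middle_carton, top_carton below 0.03 m/s and x of top_carton_centre in the frame of cradle_seat between 0.008 and 0.038 m and y of top_carton_centre in the frame of cradle_seat between -0.016 and 0.016 m and z of top_carton_centre in the frame of cradle_seat between 0.039 and 0.051 m and contact force between the fingers and top_carton below 0.1 N); the robot touches nothing.
It fails at once if the oil bottle or the spray can was shifted by more than 25 mm or upset (distance of any of oil_dropper_centre, spray_cleaner_centre from where it was at the start of the episode above 0.025 m or angle between any of oil_dropper_centre, spray_cleaner_centre's own z axis and vertical above 0.5 rad).
It fails at once if a low bystander (sprocket, tape roll, tape measure, hex keys, brake shoe, scraper) was shifted by more than 25 mm (distance of any of sprocket_centre, black_tape_centre, tape_measure_centre, hex_key_holder_centre, brake_pads_centre, scraper_centre from where it was at the start of the episode above 0.025 m).
It also fails if it takes over 72 s, if anything falls off the work surface, if the arm or the gripper's body presses on something with over 40 N, if the wrist force passes 120 N, or if a joint passes its speed limit or range.

## Working session

There is one attempt and no reset: what is moved stays moved. The work goes in short steps, Python scripts to look and compute and a tool call to move; the robot and the scene stay as the last step left them, time stands still between calls to the robot, and variables do not carry over. Pictures are saved under pics/ and viewed, at most 10 in all, crops included, and the job is handed in when it is done.

Besides the shell and the picture viewer there is one more tool, called after "Call:" as name(argument=value, ...), one argument or row to a line, values as JSON. drive_tool: Moves the arm, as the interface text tells. Its arguments: {"type":"object","properties":{"commands":{"type":"array","items":{"type":"array","items":{"type":"number"}}},"force":{"type":"number"}},"required":["commands"]}

```bash
mkdir -p pics; cat > h.py <<'E'
import numpy as np, cv2
from scipy.spatial.transform import Rotation as Ro
from cell import robot, optics, job
def T():
    s=robot.state(); return np.array(s["position"],float), Ro.from_rotvec(s["eef_rot"]).as_matrix()
def proj(name,X):
    m=optics.camera_model(name); c=np.array(m["R"])@np.asarray(X,float)+np.array(m["t"]).ravel(); p=np.array(m["camera_matrix"])@c; return p[:2]/p[2]
def ray(name,u,v,pose=None):
    m=optics.camera_model(name);K=np.array(m["camera_matrix"])
    if name!="wrist":
        R=np.array(m["R"]);t=np.array(m["t"]).ravel()
        return -R.T@t, R.T@np.linalg.solve(K,[u,v,1])
    P,R=pose; M=np.array(m["tool_from_camera"])
    a=np.array([(u-K[0,2])/K[0,0],(v-K[1,2])/K[1,1]]);r=np.hypot(*a)
    d=np.r_[a/max(r,1e-9)*np.sin(r),np.cos(r)]
    return P+R@M[:3,3], R@M[:3,:3]@d
def wproj(X,pose):
    m=optics.camera_model("wrist");K=np.array(m["camera_matrix"]);M=np.array(m["tool_from_camera"]);P,R=pose
    c=M[:3,:3].T@(R.T@(np.asarray(X)-P)-M[:3,3]);th=np.arctan2(np.hypot(c[0],c[1]),c[2]);n=c[:2]/np.hypot(c[0],c[1])
    return np.array([K[0,2]+K[0,0]*th*n[0],K[1,2]+K[1,1]*th*n[1]])
def onz(name,u,v,z,pose=None):
    o,d=ray(name,u,v,pose); return o+d*(z-o[2])/d[2]
def cross(r1,r2):
    (o,d),(p,e)=r1,r2; s=np.linalg.lstsq(np.c_[d,-e],p-o,rcond=None)[0]; a,b=o+d*s[0],p+e*s[1]; return (a+b)/2,np.linalg.norm(a-b)
E
python3 - <<'E'
from h import *
s=robot.state();print({k:np.round(v,3) for k,v in s.items()})
for n in("scene","top","wrist"):
    cv2.imwrite(f"pics/{n}0.png",optics.read_camera(n))
    m=optics.camera_model(n)
    print(n,{k:np.round(v,2).tolist() for k,v in m.items()})
E
```

```text
{'time': np.float64(0.0), 'q': array([ 1.189,  0.116,  1.442,  0.   ,  1.584, -0.038]), 'qd': array([-0.001,  0.   ,  0.   , -0.001, -0.002, -0.   ]), 'joint_efforts': array([ 3.0000e-03, -7.3196e+01, -6.3252e+01,  0.0000e+00,  6.0000e-03,
       -0.0000e+00]), 'position': array([227.507, 635.382, 303.167]), 'eef_rot': array([-5.370e-01, -3.095e+00,  2.000e-03]), 'wrist_force': array([-0.153,  0.302, -0.297]), 'torque': array([-0.027,  0.041,  0.003]), 'finger_force': np.float64(0.0), 'grip_width': np.float64(85.389)}
scene {'camera_matrix': [[390.31, 0.0, 317.0], [0.0, 390.31, 195.82], [0.0, 0.0, 1.0]], 'R': [[0.73, -0.69, -0.01], [-0.53, -0.56, -0.64], [0.43, 0.47, -0.77]], 't': [-416.63, 313.14, 1188.96]}
top {'camera_matrix': [[481.33, 0.0, 321.75], [0.0, 481.33, 201.36], [0.0, 0.0, 1.0]], 'R': [[0.0, -1.0, -0.0], [-0.97, -0.0, -0.22], [0.22, 0.0, -0.97]], 't': [-32.74, 550.34, 1381.59]}
wrist {'camera_matrix': [[309.71, 0.0, 319.7], [0.0, 309.71, 195.65], [0.0, 0.0, 1.0]], 'tool_from_camera': [[0.0, -0.95, -0.3, 77.54], [1.0, 0.0, -0.0, 0.85], [0.0, -0.3, 0.95, -69.7], [0.0, 0.0, 0.0, 1.0]]}
```

View pics/scene0.png

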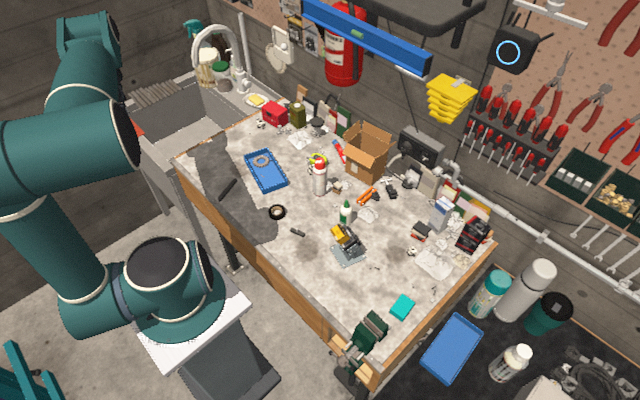

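View pics/top0.png

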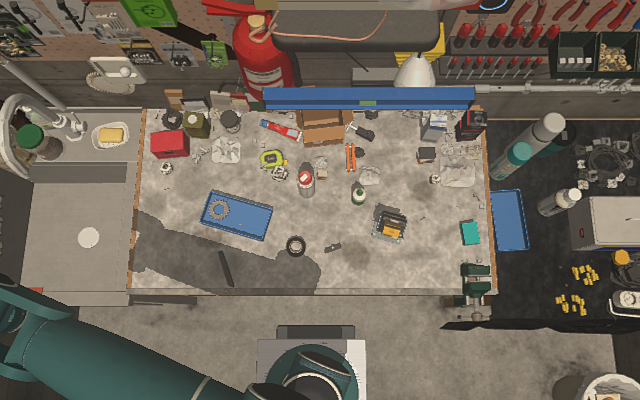

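```bash
python3 - <<'E'
from h import *
for n,u,v,z in [("top",390,225,0),("top",390,225,100),("top",237,215,3),("top",218,210,7),("top",359,195,60),("top",307,180,83),("top",295,246,10),("top",470,232,13),("top",333,247,10)]:
    print((u,v),onz(n,u,v,z).round())
a=cv2.imread("pics/top0.png")[195:255,350:430];b=cv2.imread("pics/scene0.png")[210:280,310:390]
c=cv2.imread("pics/top0.png")[180:250,190:280]
f=lambda i,k:cv2.resize(i,None,fx=k,fy=k,interpolation=cv2.INTER_CUBIC)
o=np.zeros((600,800,3),np.uint8)
A=f(a,5);o[:300,:400]=A;B=f(b,5);o[:350,400:800]=B;C=f(c,3.5);o[352:352+C.shape[0],400:400+C.shape[1]]=C[:248]
cv2.imwrite("pics/crop0.png",o)
E
```

```text
(390, 225) [ 490. -243.    0.]
(390, 225) [ 472. -229.  100.]
(237, 215) [520. 231.   3.]
(218, 210) [535. 290.   7.]
(359, 195) [ 571. -144.   60.]
(307, 180) [611.  12.  83.]
(295, 246) [423.  49.  10.]
(470, 232) [ 466. -485.   13.]
(333, 247) [420. -66.  10.]
```

View pics/crop0.png

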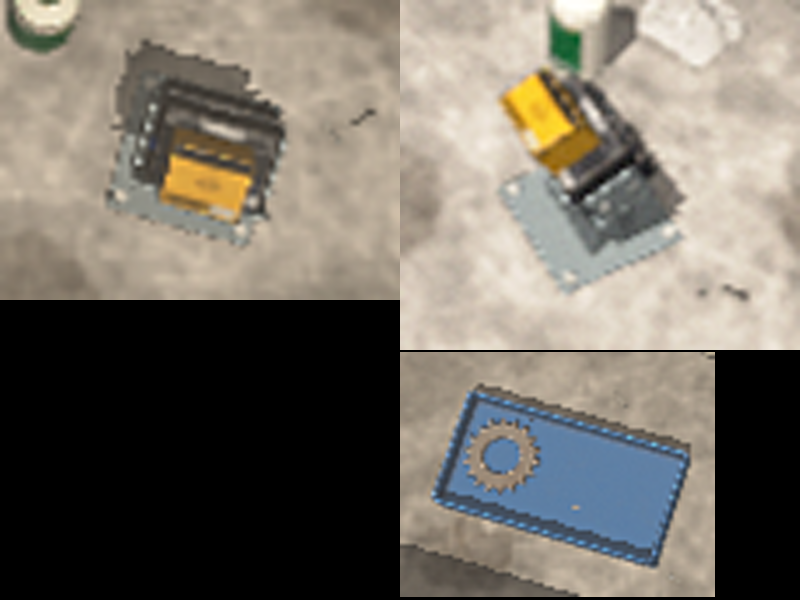

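Call:
drive_tool(
  commands=[
    [-0.392, -0.289, 0, 0, 1],
    [-0.392, -0.289, 0, 0, 1],
    [-0.392, -0.289, 0, 0, 1],
    [-0.392, -0.289, 0, 0, 1],
    [-0.392, -0.289, 0, 0, 1],
    [-0.392, -0.289, 0, 0, 1],
    [-0.392, -0.289, 0, 0, 1],
    [-0.392, -0.289, 0, 0, 1],
    [-0.392, -0.289, 0, 0, 1],
    [-0.392, -0.289, 0, 0, 1],
    [-0.392, -0.289, 0, 0, 1],
    [-0.392, -0.289, 0, 0, 1],
  ],
)

```text
time: 1.65
position: [498.7, 232.1, 303.9]
eef_rot: [0.535, 3.096, 0.0]
wrist_force: [-0.6, 0.4, 0.3]
grip_width: 85.7
finger_force: 0.0
```

```bash
python3 - <<'E'
from h import *
p=T();print(robot.state()["time"],p[0].round(1),p[1].round(3).tolist());im=optics.read_camera("wrist");np.savez("tray.npz",P=p[0],R=p[1],im=im)
h=cv2.cvtColor(im,cv2.COLOR_BGR2HSV);m=cv2.inRange(h,(100,90,40),(118,255,255))
cs,_=cv2.findContours(m,cv2.RETR_EXTERNAL,cv2.CHAIN_APPROX_NONE);c=max(cs,key=cv2.contourArea)[:,0]
W=np.array([onz("wrist",u,v,33,p)[:2] for u,v in c],np.float32)
print(cv2.contourArea(c.reshape(-1,1,2)),cv2.minAreaRect(W))
E
```

```text
1.65 [498.7 232.1 303.9] [[-0.942, 0.336, 0.0], [0.336, 0.942, 0.0], [0.0, 0.0, -1.0]]
7341.5 ((509.29241943359375, 235.81982421875), (176.41830444335938, 82.57808685302734), 72.73582458496094)
```

```bash
python3 -c "
import numpy as np,cv2;cv2.imwrite('pics/tray.png',np.load('tray.npz')['im'])"
```

```text
(no output)
```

View pics/tray.png

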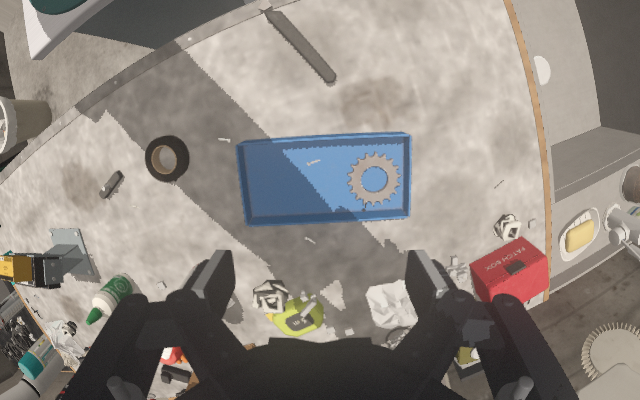

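Call:
drive_tool(
  commands=[
    [-0.135, -0.44, 0, -4, 1],
    [-0.135, -0.44, 0, -4, 1],
    [-0.135, -0.44, 0, -4, 1],
    [-0.135, -0.44, 0, -4, 1],
    [-0.135, -0.44, 0, -4, 1],
    [-0.135, -0.44, 0, -4, 1],
    [-0.135, -0.44, 0, -4, 1],
    [-0.135, -0.44, 0, -4, 1],
    [-0.135, -0.44, 0, -4, 1],
    [-0.135, -0.44, 0, -4, 1],
  ],
)

```text
time: 2.95
position: [478.1, -227.6, 303.9]
eef_rot: [0.428, 3.112, 0.0]
wrist_force: [0.7, 0.1, -0.2]
grip_width: 85.2
finger_force: 0.0
```

```bash
python3 - <<'E'
from h import *
p=T();print(robot.state()["time"],p[0].round(1),p[1].round(3).tolist());im=optics.read_camera("wrist");np.savez("cr.npz",P=p[0],R=p[1],im=im)
cv2.imwrite("pics/cr.png",im)
E
```

```text
2.95 [ 478.1 -227.6  303.9] [[-0.963, 0.27, 0.0], [0.27, 0.963, 0.0], [0.0, 0.0, -1.0]]
```

View pics/cr.png

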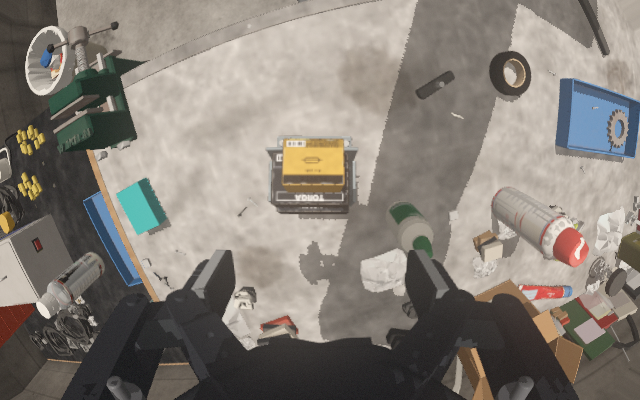

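```bash
python3 - <<'E'
from h import *
d=np.load("tray.npz");p=(d["P"],d["R"])
C=[onz("wrist",u,v,33,p)[:2] for u,v in [(237,143),(410,132),(410,217),(246,225)]]
print(np.round(C,1),np.mean(C,0).round(1),[np.linalg.norm(C[i]-C[i-1]).round(1) for i in range(4)])
for a,b in((0,1),(3,2)): e=C[b]-C[a];print(np.degrees(np.arctan2(e[1],e[0])))
print("sprocket",onz("wrist",374,178,7,p))
d=np.load("cr.npz");cv2.imwrite("pics/crz.png",cv2.resize(d["im"][125:225,255:370],None,fx=6,fy=6,interpolation=cv2.INTER_CUBIC))
E
```

```text
[[437.1 155.5]
 [490.4 343.9]
 [589.7 317.1]
 [532.5 125.7]] [512.4 235.5] [np.float64(100.0), np.float64(195.8), np.float64(102.8), np.float64(199.8)]
74.21722856734485
73.38285079369314
sprocket [535.887418   290.68114085   7.        ]
```

View pics/crz.png

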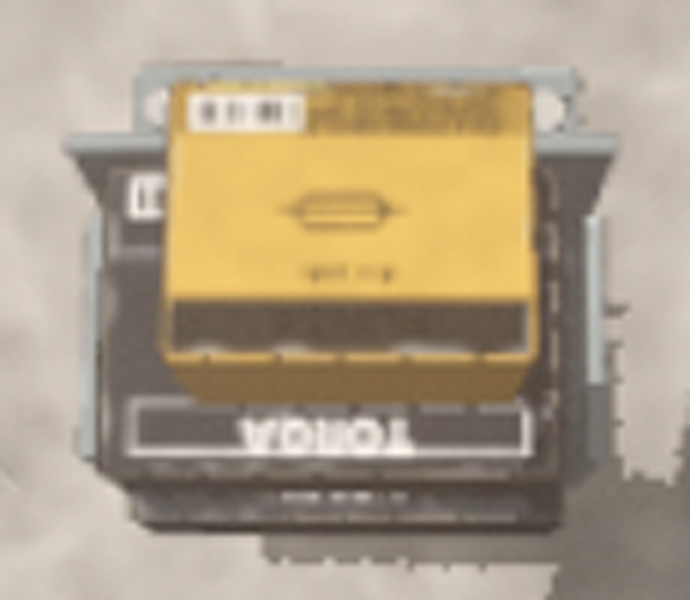

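```bash
python3 - <<'E'
from h import *
d=np.load("cr.npz");p=(d["P"],d["R"])
g=lambda x,y,z: onz("wrist",255+x/6,125+y/6,z,p)
s,c=np.sin(np.radians(25)),np.cos(np.radians(25))
P={}
for nm,x,y,u,yy,n in [("TL",168,85,0,-23,92),("TR",533,85,0,23,92),("BL",163,355,36,-23,92),("BR",535,355,36,23,92),("FL",65,137,-3,-40,60),("FR",617,137,-3,40,60),("mL",103,475,46,-33,54),("mR",562,475,46,33,54)]:
    P[nm]=g(x,y,58+u*s+n*c)[:2],(u*c-n*s,yy)
A=np.array([v[0] for v in P.values()]);B=np.array([v[1] for v in P.values()])
def fit(A,B):
    a0,b0=A.mean(0),B.mean(0);H=(B-b0).T@(A-a0);th=np.arctan2(H[0,1]-H[1,0],H[0,0]+H[1,1]);R=np.array([[np.cos(th),-np.sin(th)],[np.sin(th),np.cos(th)]]);return np.degrees(th),a0-R@b0,R
for sel in (range(8),range(4),range(4,8)):
    sel=list(sel);th,o,R=fit(A[sel],B[sel]);print(th.round(2),o.round(1),((A[sel]-o)@R-B[sel]).round(1).tolist())
E
```

```text
-16.4 [ 466.6 -230.1] [[0.8, 1.1], [0.2, 0.9], [-0.8, 1.8], [-1.4, 1.0], [1.2, -0.6], [0.3, -1.4], [0.2, -0.9], [-0.7, -1.9]]
-15.67 [ 466.7 -228.6] [[0.8, 0.1], [0.8, -0.1], [-0.8, 0.4], [-0.8, -0.4]]
-16.05 [ 466.5 -231.3] [[0.7, 0.8], [0.3, -0.0], [-0.2, 0.1], [-0.8, -0.9]]
```

Call:
drive_tool(
  commands=[
    [0.025, -0.005, 0.06, 0, 1],
    [0.025, -0.005, 0.11, 0, 1],
    [0.025, -0.005, 0.11, 0, 1],
    [0.025, -0.005, 0.11, 0, 1],
    [0.025, -0.005, 0.11, 0, -0.5],
    [0.025, -0.005, 0.11, 0, -0.5],
    [0.025, -0.005, 0.11, 0, -0.5],
    [0.025, -0.005, 0.11, 0, -0.5],
    [0.025, -0.005, 0.11, 0, -0.5],
  ],
  force=35,
)

```text
time: 4.12
position: [452.9, -226.7, 195.2]
eef_rot: [0.429, 3.111, -0.001]
wrist_force: [-1.4, 0.7, 6.6]
grip_width: 45.4
finger_force: 35.9
```

Call:
drive_tool(
  commands=[
    [0, 0, -0.03, 0, -0.5],
    [0, 0, -0.06, 0, -0.5],
    [-0.04, -0.06, -0.06, 0, -0.5],
    [-0.08, -0.11, -0.06, 0, -0.5],
    [-0.105, -0.13, -0.06, 0, -0.5],
    [-0.105, -0.13, -0.03, 0, -0.5],
    [-0.105, -0.13, 0.02, 0, -0.5],
    [-0.105, -0.13, 0.07, 0, -0.5],
    [-0.105, -0.13, 0.1, 0, -0.5],
    [-0.105, -0.13, 0.102, 0, -0.5],
    [-0.105, -0.13, 0.102, 0, -0.5],
  ],
)

```text
time: 5.5
position: [518.9, -380.4, 93.3]
eef_rot: [0.429, 3.111, -0.001]
wrist_force: [0.1, -0.7, -0.6]
grip_width: 45.1
finger_force: 36.5
```

Call:
drive_tool(
  commands=[
    [0, 0, 0.003, 0, -0.5],
    [0, 0, 0.005, 0, -0.5],
    [0, 0, 0.007, 0, -0.5],
    [0, 0, 0.007, 0, -0.5],
  ],
)

```text
time: 6.0
position: [519.4, -380.5, 87.6]
eef_rot: [0.429, 3.109, -0.002]
wrist_force: [-0.9, 4.8, 17.1]
grip_width: 45.7
finger_force: 39.1
```

Call:
drive_tool(
  commands=[
    [0, 0, 0.003, 0, -0.5],
    [0, 0, 0.003, 0, 0.5],
    [0, 0, 0.003, 0, 0.5],
    [0, 0, 0.003, 0, 0.8],
    [0, 0, 0.003, 0, 0.8],
    [0, 0, -0.05, 0, 1],
    [0, 0, -0.1, 0, 1],
    [0, 0, -0.15, 0, 1],
    [0.06, 0.06, -0.15, 0, 1],
    [0.1, 0.1, -0.15, 0, 1],
    [0.1, 0.1, -0.15, 0, 1],
  ],
)

```text
time: 7.38
position: [448.0, -254.7, 235.1]
eef_rot: [0.427, 3.112, -0.0]
wrist_force: [0.5, -0.6, -0.4]
grip_width: 85.4
finger_force: 0.0
```

```bash
python3 - <<'E'
from h import *
p=T();print(robot.state()["time"],p[0].round(1),p[1].round(3).tolist());im=optics.read_camera("wrist");np.savez("b.npz",P=p[0],R=p[1],im=im)
cv2.imwrite("pics/b.png",im)
E
```

```text
7.375 [ 448.  -254.7  235.1] [[-0.963, 0.27, 0.001], [0.27, 0.963, -0.0], [-0.001, -0.0, -1.0]]
```

View pics/b.png

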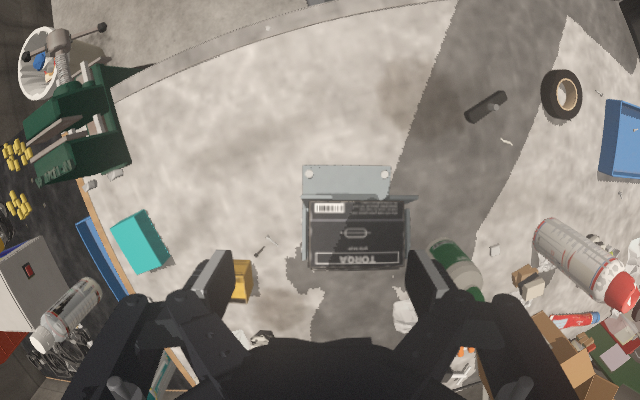

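```bash
python3 - <<'E'
from h import *
d=np.load("b.npz");p=(d["P"],d["R"]);im=d["im"]
g=cv2.cvtColor(im,cv2.COLOR_BGR2GRAY);print(g[245,295:320].tolist());print(g[245,395:420].tolist())
th=np.radians(-16);R=np.array([[np.cos(th),-np.sin(th)],[np.sin(th),np.cos(th)]])
S=lambda w:(w[:2]-[466.5,-231])@R
for u,v,z in [(310,268,126.4),(404,268,126.4),(302,197,111),(417,197,111)]: print(S(onz("wrist",u,v,z,p)).round(1))
print("tcp",S(p[0]).round(1))
E
```

```text
[212, 214, 216, 214, 198, 141, 138, 179, 183, 177, 152, 90, 90, 87, 112, 111, 96, 94, 93, 94, 92, 92, 92, 91, 91]
[57, 56, 57, 54, 56, 58, 56, 62, 68, 78, 79, 77, 103, 108, 118, 113, 105, 105, 105, 107, 108, 108, 109, 107, 105]
[ 18.2 -33.3]
[19.1 30.8]
[-26.5 -38.8]
[-27.1  38.9]
tcp [-11.3 -27.9]
```

Call:
drive_tool(
  commands=[
    [-0.015, 0.027, 0, 0, 0.74],
    [-0.015, 0.027, 0.02, 0, 0.74],
    [-0.015, 0.027, 0.037, 0, 0.74],
    [-0.015, 0.027, 0.041, 0, 0.74],
    [-0.015, 0.027, 0.041, 0, 0.74],
  ],
)

```text
time: 8.05
position: [470.8, -235.3, 193.6]
eef_rot: [-0.43, -3.111, -0.0]
wrist_force: [0.1, 0.6, 0.3]
grip_width: 74.1
finger_force: 0.0
```

Call:
drive_tool(
  commands=[
    [0.001, 0.002, 0.003, 0, 0.74],
    [0.001, 0.002, 0.006, 0, 0.74],
    [0.001, 0.002, 0.009, 0, 0.74],
    [0.001, 0.002, 0.009, 0, 0.74],
  ],
)

```text
time: 8.55
position: [470.5, -232.6, 184.7]
eef_rot: [-0.429, -3.112, -0.0]
wrist_force: [0.4, 0.4, -0.1]
grip_width: 74.3
finger_force: 0.0
```

```bash
python3 - <<'E'
from h import *
p=T();im=optics.read_camera("wrist");np.savez("c.npz",P=p[0],R=p[1],im=im)
cv2.imwrite("pics/c.png",cv2.resize(im[180:330,190:450],None,fx=3,fy=3,interpolation=cv2.INTER_CUBIC))
E
```

```text
(no output)
```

View pics/c.png

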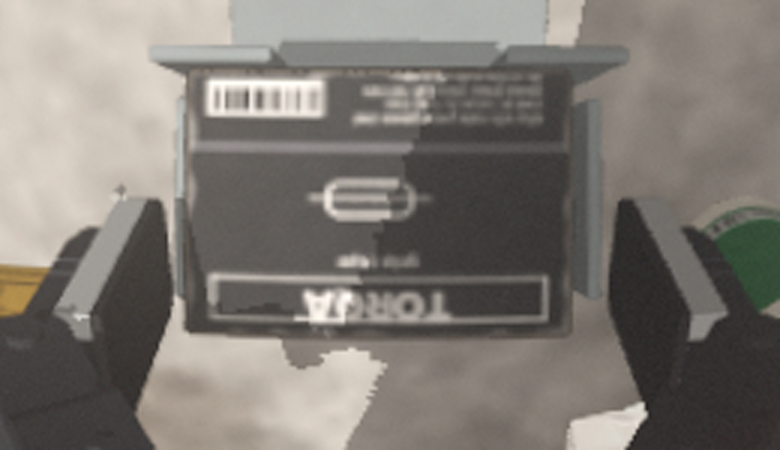

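Call:
drive_tool(
  commands=[
    [0, -0.001, 0.003, 0, 0.74],
    [0, -0.001, 0.006, 0, 0.74],
    [0, -0.001, 0.008, 0, 0.74],
    [0, -0.001, 0.01, 0, 0.74],
    [0, -0.001, 0.01, 0, 0.74],
  ],
)

```text
time: 9.22
position: [470.3, -233.6, 174.7]
eef_rot: [-0.429, -3.112, -0.0]
wrist_force: [0.1, 0.5, 0.8]
grip_width: 74.2
finger_force: 0.0
```

Call:
drive_tool(
  commands=[
    [0, 0, 0.002, 0, 0.74],
    [0, 0, 0.002, 0, -0.2],
    [0, 0, 0.002, 0, -0.2],
    [0, 0, 0.002, 0, -0.2],
    [0, 0, 0.002, 0, -0.2],
    [0, 0, 0.002, 0, -0.2],
  ],
  force=50,
)

```text
time: 9.98
position: [470.3, -233.6, 173.1]
eef_rot: [0.429, 3.112, -0.0]
wrist_force: [0.4, 0.2, 4.8]
grip_width: 64.8
finger_force: 55.7
```

Call:
drive_tool(
  commands=[
    [0, 0, -0.008, 0, -0.2],
    [0, 0, -0.02, 0, -0.2],
    [0, 0, -0.04, 0, -0.2],
    [0, 0, -0.06, 0, -0.2],
    [0, 0, -0.06, 0, -0.2],
  ],
)

```text
time: 10.6
position: [470.8, -233.9, 235.3]
eef_rot: [0.429, 3.109, -0.002]
wrist_force: [-1.0, 0.4, -1.4]
grip_width: 64.8
finger_force: 55.3
```

```bash
python3 - <<'E'
from h import *
p=T();im=optics.read_camera("wrist");np.savez("d.npz",P=p[0],R=p[1],im=im)
cv2.imwrite("pics/d.png",cv2.resize(im[150:350,190:450],None,fx=2.5,fy=2.5,interpolation=cv2.INTER_CUBIC))
E
```

```text
(no output)
```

View pics/d.png

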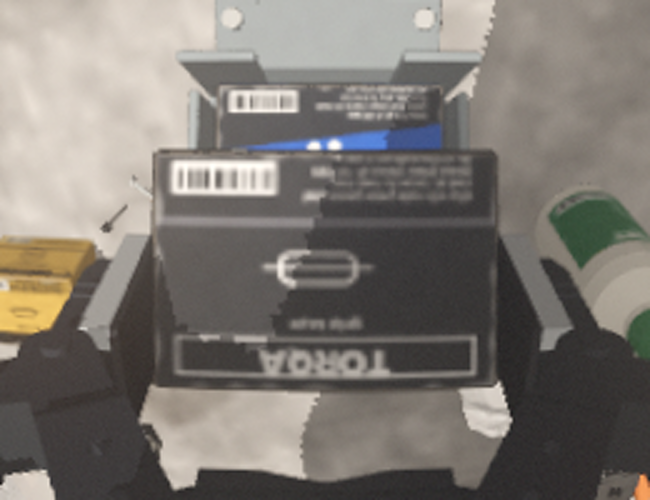

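Call:
drive_tool(
  commands=[
    [0.005, -0.05, 0, 0, -0.2],
    [0.01, -0.1, 0, 0, -0.2],
    [0.015, -0.14, 0, 0, -0.2],
    [0.015, -0.14, 0.05, 0, -0.2],
    [0.015, -0.14, 0.1, 0, -0.2],
    [0.015, -0.14, 0.135, 0, -0.2],
    [0.015, -0.14, 0.14, 0, -0.2],
    [0.015, -0.14, 0.14, 0, -0.2],
  ],
)

```text
time: 11.65
position: [418.2, -364.5, 93.6]
eef_rot: [0.429, 3.112, -0.0]
wrist_force: [0.3, 0.3, -1.0]
grip_width: 65.0
finger_force: 55.8
```

Call:
drive_tool(
  commands=[
    [0, 0, 0.002, 0, -0.2],
    [0, 0, 0.004, 0, -0.2],
    [0, 0, 0.004, 0, -0.2],
  ],
)

```text
time: 12.02
position: [418.2, -364.5, 89.6]
eef_rot: [0.429, 3.111, -0.001]
wrist_force: [1.6, -0.6, 1.4]
grip_width: 64.9
finger_force: 56.3
```

```bash
python3 -c "
from h import *
print(np.round(robot.state()['q'],2))"
```

```text
[-0.76 -0.    1.92 -0.    1.22 -2.06]
```

Call:
drive_tool(
  commands=[
    [0, 0, 0.003, 0, -0.2],
    [0, 0, 0.004, 0, 0.9],
    [0, 0, 0.004, 0, 0.9],
    [0, 0, 0.004, 0, 0.9],
    [0, 0, 0.004, 0, 0.9],
    [0, 0, -0.05, 0, 0.9],
    [0, 0, -0.1, 0, 1],
    [0, 0, -0.15, 0, 1],
    [0, 0, -0.2, 0, 1],
    [0, 0, -0.22, 0, 1],
  ],
)

```text
time: 13.28
position: [418.2, -364.5, 312.2]
eef_rot: [0.429, 3.109, -0.003]
wrist_force: [-0.1, 0.5, 0.4]
grip_width: 85.8
finger_force: 0.0
```

```bash
cat > loc.py <<'E'
from h import *
def loc(p,im,kind,zt,near,rad=90):
    """min-area rect of carton's silhouette cast on its top plane"""
    h=cv2.cvtColor(im,cv2.COLOR_BGR2HSV)
    m=cv2.inRange(h,(15,110,60),(32,255,255)) if kind=="y" else cv2.inRange(h,(0,0,0),(180,90,105))
    yy,xx=np.mgrid[:400,:640];
    c=wproj(np.r_[near,zt],p); m[np.hypot(xx-c[0],yy-c[1])>rad]=0
    m=cv2.morphologyEx(m,cv2.MORPH_CLOSE,np.ones((9,9),np.uint8)); 
    cs,_=cv2.findContours(m,cv2.RETR_EXTERNAL,cv2.CHAIN_APPROX_NONE);out=[]
    for k in sorted(cs,key=cv2.contourArea)[-2:]:
        W=np.array([onz("wrist",u,v,zt,p)[:2] for u,v in k[:,0]],np.float32)
        out.append((cv2.contourArea(k),np.round(cv2.boundingRect(k)),[np.round(a,1) for a in cv2.minAreaRect(W)]))
    return c.round(),out,m
E
python3 - <<'E'
from loc import *
p=T();im=optics.read_camera("wrist");np.savez("e.npz",P=p[0],R=p[1],im=im)
for k,z,n in (("y",38,(519,-381)),("k",26,(418,-364))):
    c,o,m=loc(p,im,k,z,n);print(c);[print(*q) for q in o]
E
```

```text
[329. 249.]
987.0 [312 232  36  32] [array([ 518.1, -379.4]), array([44.1, 43.7]), np.float64(74.1)]
[320. 166.]
8.5 [326 152  11   2] [array([ 405.6, -347.2]), array([11.6,  1.2]), np.float64(74.6)]
102.0 [233 128  10  22] [array([ 359.8, -447.2]), array([10.1, 25.5]), np.float64(52.7)]
```

```bash
python3 - <<'E'
from loc import *
d=np.load("e.npz");im=d["im"];g=cv2.cvtColor(im,cv2.COLOR_BGR2GRAY)
print(g[130:200:5,280:362:4])
E
```

```text
[[211 205 213 216 214 212 214 218 220 216 208 203 202 197 196 195 192 190
  186 184 184]
 [214 207 209 210 211 215 215 214 210 198 197 195 195 193 186 182 183 185
  182 182 183]
 [214 216 212 205 203 206 199 197 195 193 191 192 194 193 185 177 175 174
  182 184 186]
 [217 219 215 207 200 191 188 193 191 192 189 188 185 184 185 183 184 185
  186 192 205]
 [216 215 210 201 174 172 172 172 164 161 168 169 164 165 169 169 169 186
  182 191 201]
 [213 211 211 142 147 153 145 144 158 126 120 166 151 168 162 148 135 113
  193 196 207]
 [213 213 212 165 212 194 205 210 181 111 118 144 133 137 132 134 115 116
  199 202 205]
 [219 223 223 165 130 130 128 128 128 126 129 128 127 128 124 126 128 137
  207 210 212]
 [216 217 219 178 107 106 105 104 120 147 148 150 104 104 106 103 104 126
  213 216 214]
 [209 210 208 168 106 103 107 103 115 161 162 153 103 103 105 105 103 143
  204 208 214]
 [207 205 198 168 106 106 104 105 105 144 130 146 103 104 103 103 102 142
  202 206 208]
 [205 199 201 164 143 108 104 107 161 189 159 184 158 107 106 109 153 168
  212 202 199]
 [207 202 205 174 113 127 124 124 151 141 149 146 146 120 127 121 121 146
  214 206 199]
 [210 205 195 198 202 193 183 180 186 173 207 209 206 212 158 213 206 210
  211 206 205]]
```

```bash
sed -i 's/(180,90,105))/(180,90,178))/; s/np.ones((9,9)/np.ones((3,3)/' loc.py; python3 - <<'E'
from loc import *
d=np.load("e.npz");p=(d["P"],d["R"])
c,o,m=loc(p,d["im"],"k",26,(415,-364),38);[print(*q) for q in o]
E
```

```text
2402.5 [292 150  58  46] [array([ 425.7, -365.7]), array([68.1, 54.8]), np.float64(74.4)]
```

Call:
drive_tool(
  commands=[
    [-0.005, 0.03, 0, 10, 1],
    [-0.01, 0.06, 0, 20, 1],
    [-0.02, 0.1, 0, 30, 1],
    [-0.0276, 0.141, 0, 40, 1],
    [-0.0276, 0.141, 0.02, 50, 1],
    [-0.0276, 0.141, 0.04, 60, 1],
    [-0.0276, 0.141, 0.06, 70, 1],
    [-0.0276, 0.141, 0.08, 80, 1],
    [-0.0276, 0.141, 0.11, 90, 1],
    [-0.0276, 0.141, 0.11, 90, 1],
    [-0.0276, 0.141, 0.11, 90, 1],
  ],
)

```text
time: 14.7
position: [482.8, -236.1, 199.4]
eef_rot: [2.5, 1.902, 0.0]
wrist_force: [0.8, -1.1, -0.2]
grip_width: 85.3
finger_force: 0.0
```

```bash
python3 - <<'E'
from h import *
p=T();im=optics.read_camera("wrist");np.savez("f.npz",P=p[0],R=p[1],im=im)
th=np.radians(-16);R=np.array([[np.cos(th),-np.sin(th)],[np.sin(th),np.cos(th)]])
print(p[0].round(1),((p[0][:2]-[466.5,-231])@R).round(1),p[1].round(3).tolist(),np.round(robot.state()["q"],2))
s,c=np.sin(np.radians(25)),np.cos(np.radians(25))
for u,y,n in((0,-34,28),(0,34,28),(50,34,28),(50,-34,28),(0,-19,60),(0,19,60)):
    print((u,y,n),wproj(np.r_[R@[u*c-n*s,y]+[466.5,-231],58+u*s+n*c],p).round())
cv2.imwrite("pics/f.png",cv2.resize(im[110:330,170:470],None,fx=2.6,fy=2.6,interpolation=cv2.INTER_CUBIC))
E
```

```text
[ 482.8 -236.1  199.4] [17.1 -0.4] [[0.267, 0.964, 0.0], [0.964, -0.267, -0.0], [-0.0, 0.0, -1.0]] [-0.5  -0.14  1.86 -0.    1.42 -0.23]
(0, -34, 28) [278. 267.]
(0, 34, 28) [274. 172.]
(50, 34, 28) [351. 181.]
(50, -34, 28) [345. 285.]
(0, -19, 60) [249. 270.]
(0, 19, 60) [244. 210.]
```

View pics/f.png

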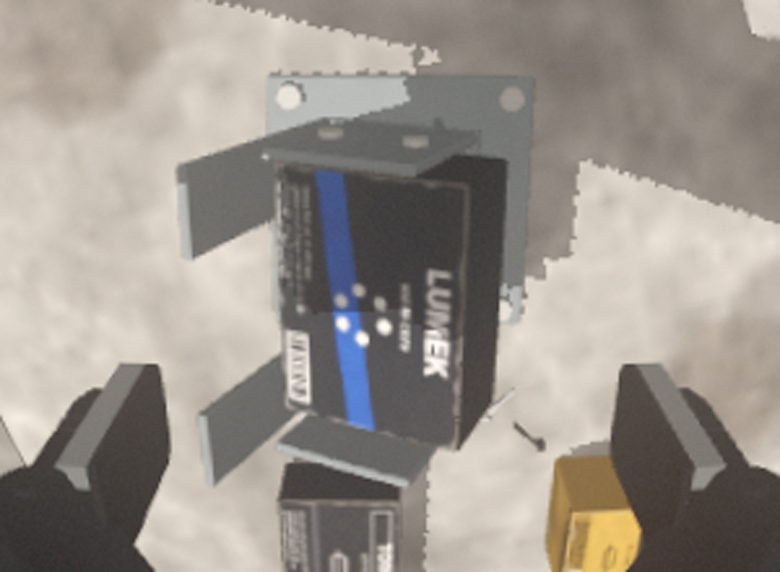

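Call:
drive_tool(
  commands=[
    [0, 0, 0.03, 0, 1],
    [0, 0, 0.05, 0, 1],
    [0, 0, 0.062, 0, 1],
    [0, 0, 0.071, 0, 1],
    [0, 0, 0.071, 0, 1],
  ],
)

```text
time: 15.38
position: [482.7, -236.0, 127.7]
eef_rot: [-2.503, -1.897, 0.0]
wrist_force: [-0.2, 0.4, 0.2]
grip_width: 85.1
finger_force: 0.0
```

Call:
drive_tool(
  commands=[
    [0, 0, 0, 0, 0.2],
    [0, 0, 0, 0, 0.2],
    [0, 0, 0, 0, 0.1],
    [0, 0, 0, 0, 0],
    [0, 0, 0, 0, 0],
    [0, 0, 0, 0, 0],
  ],
  force=40,
)

```text
time: 16.12
position: [482.9, -236.1, 129.1]
eef_rot: [2.503, 1.897, 0.0]
wrist_force: [-3.7, 2.8, 8.9]
grip_width: 55.1
finger_force: 40.7
```

Call:
drive_tool(
  commands=[
    [0, 0, -0.006, 0, 0],
    [0, 0, -0.015, 0, 0],
    [0, 0, -0.03, 0, 0],
    [0, 0, -0.06, 0, 0],
    [0, 0, -0.09, 0, 0],
    [0, 0, -0.09, 0, 0],
  ],
)

```text
time: 16.88
position: [483.4, -236.4, 221.2]
eef_rot: [2.501, 1.895, 0.003]
wrist_force: [0.2, -0.8, -1.4]
grip_width: 54.3
finger_force: 42.6
```

```bash
python3 - <<'E'
from h import *
p=T();im=optics.read_camera("wrist");np.savez("g.npz",P=p[0],R=p[1],im=im)
h=cv2.cvtColor(im,cv2.COLOR_BGR2HSV);m=cv2.inRange(h,(105,150,60),(125,255,255));m[:,:250]=0;m[:,400:]=0;m[:120]=0;m[330:]=0
cs,_=cv2.findContours(m,cv2.RETR_EXTERNAL,cv2.CHAIN_APPROX_NONE);k=max(cs,key=cv2.contourArea);print(cv2.contourArea(k),cv2.minAreaRect(k))
g=cv2.cvtColor(im,cv2.COLOR_BGR2GRAY);print(g[130:340:6,250:400:5])
E
```

```text
471.0 ((294.445068359375, 295.3868103027344), (70.20841979980469, 12.977238655090332), 80.04937744140625)
[[204 212 204 ... 119 121 127]
 [201 194 193 ... 121 119 126]
 [210 197 195 ... 126 129 130]
 ...
 [ 53  54 217 ...  48  47  47]
 [ 50  51 205 ...  47  44  49]
 [ 48  49  50 ...  45  46  46]]
```

Call:
drive_tool(
  commands=[
    [0, 0, -0.03, 0, 0],
    [0.05, -0.012, -0.03, -10, 0],
    [0.11, -0.025, -0.03, -20, 0],
    [0.17, -0.039, -0.03, -30, 0],
    [0.23, -0.053, -0.03, -40, 0],
    [0.29, -0.067, -0.03, -50, 0],
    [0.35, -0.08, -0.03, -60, 0],
    [0.4, -0.092, -0.03, -70, 0],
    [0.427, -0.098, -0.03, -80, 0],
    [0.427, -0.098, -0.03, -89.3, 0],
    [0.427, -0.098, -0.03, -89.3, 0],
    [0.427, -0.098, -0.03, -89.3, 0],
  ],
)

```text
time: 18.42
position: [503.8, 201.2, 247.4]
eef_rot: [-0.455, -3.108, 0.001]
wrist_force: [-0.4, 0.1, -1.5]
grip_width: 54.8
finger_force: 42.9
```

```bash
python3 - <<'E'
from h import *
p=T();im=optics.read_camera("wrist");np.savez("g2.npz",P=p[0],R=p[1],im=im)
print(p[1].round(3).tolist())
# tray rim: blue, rows where dominated
d=np.array([.279,.960]);n=np.array([.960,-.279])
h=cv2.cvtColor(im,cv2.COLOR_BGR2HSV);m=cv2.inRange(h,(100,70,40),(120,255,255))
m=cv2.morphologyEx(m,cv2.MORPH_OPEN,np.ones((3,3)))
cs,_=cv2.findContours(m,cv2.RETR_EXTERNAL,cv2.CHAIN_APPROX_NONE)
for k in sorted(cs,key=cv2.contourArea)[-3:]:
    W=np.array([onz("wrist",u,v,33,p)[:2] for u,v in k[:,0]])-[512.4,235.5]
    print(cv2.contourArea(k),cv2.boundingRect(k),"x",(W@d).min().round(),(W@d).max().round(),"n",(W@n).min().round(),(W@n).max().round())
E
```

```text
[[-0.958, 0.286, -0.001], [0.286, 0.958, -0.0], [0.001, -0.0, -1.0]]
722.5 (438, 143, 17, 81) x 85.0 98.0 n -40.0 44.0
1641.5 (274, 219, 36, 122) x -81.0 -49.0 n 37.0 200.0
12116.5 (249, 128, 204, 103) x -101.0 95.0 n -52.0 52.0
```

Call:
drive_tool(
  commands=[
    [0, -0.004, 0.04, 0, 0],
    [0, -0.004, 0.09, 0, 0],
    [0, -0.004, 0.13, 0, 0],
    [0, -0.004, 0.155, 0, 0],
    [0, -0.004, 0.163, 0, 0],
    [0, -0.004, 0.163, 0, 0],
  ],
)

```text
time: 19.23
position: [502.9, 197.6, 85.3]
eef_rot: [0.45, 3.109, 0.0]
wrist_force: [1.0, -0.1, 0.1]
grip_width: 54.9
finger_force: 42.9
```

Call:
drive_tool(
  commands=[
    [0, 0, 0.004, 0, 0],
    [0, 0, 0.007, 0, 0],
    [0, 0, 0.01, 0, 0],
    [0, 0, 0.01, 0, 0],
  ],
)

```text
time: 19.73
position: [502.7, 197.7, 74.8]
eef_rot: [-0.448, -3.109, 0.0]
wrist_force: [-0.4, -0.4, -1.2]
grip_width: 55.0
finger_force: 42.9
```

Call:
drive_tool(
  commands=[
    [0, 0, 0.002, 0, 0],
    [0, 0, 0.002, 0, 0.35],
    [0, 0, 0.002, 0, 0.45],
    [0, 0, 0.002, 0, 0.6],
    [0, 0, 0.002, 0, 0.6],
    [0, 0, 0.002, 0, 0.6],
    [0, 0, -0.03, 0, 0.6],
    [0, 0, -0.08, 0, 0.6],
    [0, 0, -0.14, 0, 0.6],
    [0.0, 0, -0.2, 0, 0.8],
    [0, 0, -0.2, 0, 1],
  ],
)

```text
time: 21.1
position: [503.7, 198.1, 280.2]
eef_rot: [0.447, 3.103, 0.005]
wrist_force: [-0.4, 0.6, -1.2]
grip_width: 85.4
finger_force: 0.0
```

```bash
python3 - <<'E'
from h import *
p=T();im=optics.read_camera("wrist");np.savez("t2.npz",P=p[0],R=p[1],im=im);print(p[0])
d=np.array([.279,.960]);n=np.array([.960,-.279]);g=cv2.cvtColor(im,cv2.COLOR_BGR2HSV)
# sample tray top plane z=31, grid in tray frame: print V and hue
for nn in range(-48,49,6):
    r=[]
    for x in range(-96,12,6):
        u,v=wproj(np.r_[np.array([511.8,233.6])+x*d+nn*n,31],p).round().astype(int); r.append("%3d/%-3d"%(g[v,u,0],g[v,u,2]) )
    print(nn,*r)
E
```

```text
[503.67521581 198.05701037 280.20079605]
-48 109/110 107/134 106/131 108/135 105/205 106/204 105/205 105/203 105/202 106/202 105/203 105/203 105/206 105/205 105/206 105/205 105/208 105/206
-42 110/98  108/128 107/134 108/136 107/135 107/133 108/134 108/136 107/136 107/136 108/135 107/137 107/135 108/136 106/137 107/137 107/137 107/137
-36 108/100 109/125 107/132 108/135 107/134 107/134 105/204 108/121 117/90  110/89  115/90  113/92  111/94  110/94  109/97  105/203 105/203 105/203
-30 107/97  106/128 107/133 107/134 107/133 107/135 106/201 150/95  135/95  110/193 111/174 120/92  128/94  128/92  120/95  111/152 105/203 105/202
-24 107/93  109/123 107/133 107/133 107/133 107/133 107/135  10/142  10/116 110/195 110/201 126/89  124/91  120/92  120/88  160/124 105/203 105/203
-18 108/98  108/123 107/132 107/132 107/134 106/135 107/133 173/104   0/117 111/165 110/201 120/88  113/89  110/86  111/88  109/116 105/204 106/203
-12 106/98  108/125 106/132 107/132 107/131 107/135 108/133 150/93  158/109 111/122 110/205 125/88  114/85  116/89   14/198 109/123 105/203 105/202
-6 107/97  108/124 106/
[... 744 characters left out ...]
 107/133 106/133 106/131   0/106  15/131 116/63  111/111 111/109 116/87  116/86  108/86  130/112 105/202 105/202
30 107/98  109/119 107/132 107/131 106/131 106/131 107/133   0/100  15/126 113/63  112/85  111/125 115/65  116/87  117/87  109/112 105/203 105/202
36 108/100 109/116 107/132 108/127 107/130 106/132 106/129 107/130 106/132 107/131 107/132 107/131 107/130 106/167 107/132 106/133 105/201 106/201
42 108/93  108/103 108/105 105/103 107/105 106/107 107/105 106/107 106/105 107/108 108/109 105/108 106/109 105/110 107/111 107/110 107/111 106/145
48 112/100 106/107 106/106 107/107 106/107 107/110 107/109 106/110 106/110 106/110 106/110 107/109 106/110 106/111 106/112 106/113 106/113 106/113
```

Call:
drive_tool(
  commands=[
    [-0.008, -0.055, 0, 10, 1],
    [-0.016, -0.11, 0, 20, 1],
    [-0.024, -0.165, 0, 30, 1],
    [-0.034, -0.225, 0, 40, 1],
    [-0.042, -0.285, 0, 50, 1],
    [-0.051, -0.345, 0, 60, 1],
    [-0.06, -0.405, 0, 70, 1],
    [-0.069, -0.465, 0, 80, 1],
    [-0.078, -0.525, 0, 89.5, 1],
    [-0.083, -0.563, 0, 89.5, 1],
    [-0.083, -0.563, 0, 89.5, 1],
    [-0.083, -0.563, 0, 89.5, 1],
  ],
)

```text
time: 22.65
position: [423.3, -365.4, 273.7]
eef_rot: [-2.506, -1.892, 0.0]
wrist_force: [0.8, 0.6, -0.4]
grip_width: 85.3
finger_force: 0.0
```

```bash
cat > grid.py <<'E'
from h import *
def grid(f,o,zt,X,Y,ang=-16):
    p=T();im=optics.read_camera("wrist");np.savez(f,P=p[0],R=p[1],im=im);print(p[0].round(1),p[1].round(3).tolist())
    a=np.radians(ang);R=np.array([[np.cos(a),-np.sin(a)],[np.sin(a),np.cos(a)]]);g=cv2.cvtColor(im,cv2.COLOR_BGR2GRAY)
    print("  y\\h",*["%3d"%x for x in X])
    for y in Y:
        r=[]
        for x in X:
            u,v=wproj(np.r_[R@[x,y]+o,zt],p).round().astype(int); r.append("%3d"%g[v,u] if 0<=v<400 and 0<=u<640 else "  .")
        print("%4d :"%y,*r)
E
python3 - <<'E'
from grid import *
grid("m.npz",[422,-365],26,range(-40,41,3),range(-45,46,5))
E
```

```text
[ 423.3 -365.4  273.7] [[0.274, 0.962, -0.001], [0.962, -0.274, 0.001], [0.001, -0.002, -1.0]]
  y\h -40 -37 -34 -31 -28 -25 -22 -19 -16 -13 -10  -7  -4  -1   2   5   8  11  14  17  20  23  26  29  32  35  38
 -45 : 211 206 207 208 208 207 207 207 213 214 214 216 218 220 216 210 205 202 201 202 200 199 202 202 202 208 205
 -40 : 206 206 209 209 209 211 210 210 212 207 204 204 208 212 213 211 208 203 203 203 201 198 198 200 201 202 200
 -35 : 198 199 203 207 210 212 214 211 208 206 204 205 209 216 219 214 209 206 203 197 194 193 194 193 195 195 193
 -30 : 210 207 204 203 205 207 206 136 153 177 132 114 120 100 102 100 100 100 100 114 119 120 111 200 198 196 189
 -25 : 210 208 203 201 199 201 200 132 199 155 160 108 120 101  99  99 100 100 100 156 101 128 118 200 200 199 195
 -20 : 209 209 207 203 198 193 188 184 201 175 157 109 118  98  96  99  99 100 101 151  98 164 111 135 142 146 186
 -15 : 206 211 211 205 195 185 181 180 206 210 159 108 118  98 100  99 100  98 100 155  98 152 125 124 123 136 177
 -10 : 213 214 208 198 188 184 187 185 167 172 125 106 117 102 135 120  99  98  96 156
[... 593 characters left out ...]
36 145 202
  20 : 190 188 187 188 187 181 178 127 155 136 139 111 115  99 100 100  97  97  99 118  99 128 126 147 143 147 209
  25 : 188 182 177 176 177 179 179 129 156 166 141 112 115  99  97  99  97  96 101 124  96 129 112 141 142 145 210
  30 : 186 181 176 171 169 172 180 120 100 101 103 110 118 103 101 108 100 100 101 108 105 107 132 141 140 161 207
  35 : 183 179 178 172 168 177 182 184  97  86  83  84  85  84  85  83  83  84  85  79  80  79 109 140 138 136 200
  40 : 180 178 176 174 173 175 181 178 177 185 166 170 138 174 142 178 139 172 153 173 156 182 167 143 188 167 204
  45 : 180 177 174 176 177 181 182 182 183 188 189 191 193 200 205 208 203 197 195 196 199 204 209 208 204 203 205
```

Call:
drive_tool(
  commands=[
    [0, 0.002, 0.06, 0, 1],
    [0, 0.002, 0.12, 0, 1],
    [0, 0.002, 0.17, 0, 1],
    [0, 0.002, 0.195, 0, 1],
    [0, 0.002, 0.2, 0, 1],
    [0, 0.002, 0.2, 0, 1],
  ],
)

```text
time: 23.45
position: [425.9, -366.1, 75.8]
eef_rot: [2.506, 1.893, 0.0]
wrist_force: [0.9, 0.1, -0.8]
grip_width: 85.4
finger_force: 0.0
```

Call:
drive_tool(
  commands=[
    [0, 0, 0.003, 0, 1],
    [0, 0, 0.003, 0, 0],
    [0, 0, 0.003, 0, -0.3],
    [0, 0, 0.003, 0, -0.3],
    [0, 0, 0.003, 0, -0.3],
    [0, 0, 0.003, 0, -0.3],
    [0, 0, -0.04, 0, -0.3],
    [0, 0, -0.1, 0, -0.3],
    [0, 0, -0.14, 0, -0.3],
    [0, 0, -0.14, 0, -0.3],
  ],
  force=40,
)

```text
time: 24.7
position: [426.0, -367.0, 218.4]
eef_rot: [2.503, 1.89, 0.001]
wrist_force: [0.1, -0.6, -1.7]
grip_width: 45.2
finger_force: 41.7
```

```bash
python3 - <<'E'
from h import *
p=T();th=np.radians(-16);R=np.array([[np.cos(th),-np.sin(th)],[np.sin(th),np.cos(th)]])
print(p[0].round(1),((p[0][:2]-[466.5,-231])@R).round(1),p[1].round(3).tolist())
E
```

```text
[ 426.  -367.   218.4] [  -1.5 -141.9] [[0.274, 0.962, 0.004], [0.962, -0.274, -0.004], [-0.002, 0.005, -1.0]]
```

Call:
drive_tool(
  commands=[
    [0.05, 0.008, 0, 0, -0.3],
    [0.1, 0.016, 0, 0, -0.3],
    [0.142, 0.0215, 0, 0, -0.3],
    [0.142, 0.0215, 0, 0, -0.3],
    [0.142, 0.0215, 0.01, 0, -0.3],
    [0.142, 0.0215, 0.015, 0, -0.3],
    [0.142, 0.0215, 0.015, 0, -0.3],
    [0.142, 0.0215, 0.015, 0, -0.3],
  ],
)

```text
time: 25.7
position: [484.8, -236.1, 200.0]
eef_rot: [2.508, 1.892, -0.0]
wrist_force: [0.2, -0.1, -0.8]
grip_width: 45.2
finger_force: 41.6
```

```bash
cat > pos.py <<'E'
from h import *
p=T();th=np.radians(-16);R=np.array([[np.cos(th),-np.sin(th)],[np.sin(th),np.cos(th)]])
s=robot.state();print(s["time"],p[0].round(1),((p[0][:2]-[466.5,-231])@R).round(1),"tool x yaw",np.degrees(np.arctan2(p[1][1,0],p[1][0,0])).round(2))
E
python3 pos.py; python3 - <<'E'
from h import *
# box top edges in image: top plane z = TCP-72+26
p=T();im=optics.read_camera("wrist");np.savez("n.npz",P=p[0],R=p[1],im=im);g=cv2.cvtColor(im,cv2.COLOR_BGR2GRAY)
for hh in(-15,0,15):
    r=[]
    for y in range(-42,43,2):
        w=p[0]+p[1]@np.array([y,hh,72-26.]);u,v=wproj(w,p).round().astype(int);r.append("%d:%d"%(y,g[v,u]) if v<400 else "")
    print(hh,*r)
E
```

```text
25.7 [ 484.8 -236.1  200. ] [19.   0.1] tool x yaw 74.06
-15 -42:53 -40:53 -38:56 -36:55 -34:82 -32:209 -30:112 -28:150 -26:222 -24:207 -22:201 -20:195 -18:183 -16:236 -14:217 -12:206 -10:195 -8:101 -6:65 -4:71 -2:111 0:99 2:97 4:99 6:106 8:89 10:111 12:95 14:91 16:108 18:102 20:91 22:97 24:86 26:101 28:99 30:71 32:80 34:72 36:64 38:68 40:66 42:184
0 -42:51 -40:53 -38:51 -36:155 -34:193 -32:198 -30:101 -28:85 -26:86 -24:85 -22:83 -20:83 -18:82 -16:85 -14:85 -12:87 -10:64 -8:99 -6:69 -4:66 -2:64 0:70 2:66 4:65 6:149 8:66 10:61 12:58 14:60 16:58 18:61 20:60 22:58 24:58 26:63 28:58 30:61 32:88 34:65 36:59 38:57 40:59 42:116
15 -42:51 -40:49 -38:53 -36:51 -34:66 -32:182 -30:126 -28:103 -26:116 -24:86 -22:83 -20:82 -18:82 -16:81 -14:84 -12:77 -10:153 -8:153 -6:116 -4:170 -2:136 0:157 2:137 4:104 6:155 8:107 10:126 12:89 14:64 16:62 18:60 20:65 22:65 24:64 26:65 28:86 30:65 32:87 34:67 36:60 38:61 40:62 42:119
```

Call:
drive_tool(
  commands=[
    [-0.001, 0.0015, 0.01, 0, -0.3],
    [-0.001, 0.0015, 0.02, 0, -0.3],
    [-0.001, 0.0015, 0.03, 0, -0.3],
    [-0.001, 0.0015, 0.04, 0, -0.3],
    [-0.001, 0.0015, 0.048, 0, -0.3],
    [-0.001, 0.0015, 0.048, 0, -0.3],
  ],
)

```text
time: 26.5
position: [485.9, -236.9, 151.2]
eef_rot: [-2.506, -1.892, 0.001]
wrist_force: [0.2, 0.8, -0.7]
grip_width: 45.3
finger_force: 41.6
```

Call:
drive_tool(
  commands=[
    [0, 0, 0.002, 0, -0.3],
    [0, 0, 0.004, 0, -0.3],
    [0, 0, 0.004, 0, -0.3],
  ],
)

```text
time: 26.88
position: [486.2, -237.1, 148.2]
eef_rot: [2.507, 1.893, 0.0]
wrist_force: [0.6, 1.1, 0.7]
grip_width: 45.6
finger_force: 41.8
```

Inside the cheeks without contact; a bit lower, then release.

Call:
drive_tool(
  commands=[
    [0, 0, 0.002, 0, -0.3],
    [0, 0, 0.003, 0, -0.3],
    [0, 0, 0.003, 0, -0.3],
  ],
)

```text
time: 27.25
position: [486.6, -237.3, 147.7]
eef_rot: [2.506, 1.892, 0.001]
wrist_force: [-11.9, 6.7, 27.8]
grip_width: 45.5
finger_force: 45.1
```

Call:
drive_tool(
  commands=[
    [0, 0, -0.002, 0, -0.3],
    [0, 0, -0.002, 0, 0.3],
    [0, 0, -0.002, 0, 0.6],
    [0, 0, -0.002, 0, 0.6],
    [0, 0, -0.002, 0, 0.6],
    [0, 0, -0.002, 0, 0.6],
    [0, 0, -0.03, 0, 0.8],
    [0, 0, -0.07, 0, 1],
    [0, 0, -0.11, 0, 1],
    [0, 0, -0.11, 0, 1],
  ],
)

```text
time: 28.5
position: [486.8, -237.4, 258.3]
eef_rot: [2.504, 1.89, 0.003]
wrist_force: [0.2, 0.0, -0.9]
grip_width: 85.5
finger_force: 0.0
```

```bash
cat > seat.py <<'E'
from h import *
import sys
th=np.radians(-16);R=np.array([[np.cos(th),-np.sin(th)],[np.sin(th),np.cos(th)]]);s,c=np.sin(np.radians(25)),np.cos(np.radians(25))
n,X,Y,f=float(sys.argv[1]),eval(sys.argv[2]),eval(sys.argv[3]),sys.argv[4]
p=T();im=optics.read_camera("wrist");np.savez(f,P=p[0],R=p[1],im=im);g=cv2.cvtColor(im,cv2.COLOR_BGR2GRAY)
print(p[0].round(1));print("u:  ",*["%3d"%x for x in X])
for y in Y:
    r=[]
    for u in X:
        a,b=wproj(np.r_[R@[u*c-n*s,y]+[466.5,-231],58+u*s+n*c],p).round().astype(int); r.append("%3d"%g[b,a] if 0<=b<400 and 0<=a<640 else "  .")
    print("%4d"%y,*r)
E
python3 seat.py 26 "range(-9,61,3)" "range(-42,43,4)" o.npz
```

```text
[ 486.8 -237.4  258.3]
u:    -9  -6  -3   0   3   6   9  12  15  18  21  24  27  30  33  36  39  42  45  48  51  54  57  60
 -42 104 104 162 102 103 101 101 103 101 101 100 100 103 100  99 102 144 195 194 200 199 198 200 203
 -38 103 103 102 105 189 101 102  99 102 102 101 102  99 101 101  99 101 124 197 192 194 194 192 192
 -34 103 103 102 103 103 150 102 100 101  98 101  99 100 101 100 100  99 100 110 194 194 194 186 196
 -30 102 104 103 111 152 119  95 111  99  94 101  93  93  93  92  99  98 105 103 119 197 193 185 171
 -26 104 104 102 118 196 173  96 112  98  94  91  90  92  94  94 109  94 178 113  73 123 192 188 182
 -22 196 103 105 122 197 181  93 113  95  91  88  90  89  94  96 105  90 183 117  72  73 149 184 184
 -18 202 201 200 116 219 187  94 116  92  90  89  91  92  91  93 102  89 187 119  70  72  72 189 189
 -14 203 200 184 160 220 193  98 105  91  89  91  93  93  92  95 104  91 183 114  69  73  96 195 194
 -10 200 193 189 177 179 193  90 107  92  94 145  92  91  91  92 105 221 195 120  70  70  82 182 188
  -6 200 197 175 151  92  92  94 108  92 133 149 164  91  95 152 14
[... 545 characters left out ...]
02 102 136 169 160 131 128 114  90  89  88  88  86  88  69  71  63  95  82  65  65  73 114 114
  22 101 102 100 131 165 138 129 103  94  90  88  88  88  67  67  74  66  95  77  61  63  66 114 115
  26 103 103 102 141 167 134 139 106  91  89  87  87  68  66  66  70  65  93  80  61  64  63 115 113
  30 103 103 100  94  91  92  91 114  91  91  92  80  68  68  68  70  67  67  83  63  64  61 115 116
  34 104 102 132 103  98  93 118  67  78  74  80  70  70  75  64  63  66  63  64  62  62  62 115 113
  38 160 128 100 131 104  98  98 130 117 102  97 101 100  98  94  96 101  93  95 101 109  88 114 115
  42 195 190 176 177 167 136 101 118 129 110  97  96  95  93 103 117 126  93  93  95  97 112 113 111
```

Call:
drive_tool(
  commands=[
    [-0.05, 0.03, 0, -10, 1],
    [-0.1, 0.055, 0, -20, 1],
    [-0.128, 0.072, 0, -30, 1],
    [-0.128, 0.072, 0, -40, 1],
    [-0.128, 0.072, 0, -50, 1],
    [-0.128, 0.072, 0, -60, 1],
    [-0.128, 0.072, 0, -70, 1],
    [-0.128, 0.072, 0, -80, 1],
    [-0.128, 0.072, 0, -90, 1],
    [-0.128, 0.072, 0, -90, 1],
    [-0.128, 0.072, 0, -90, 1],
  ],
)

```text
time: 29.92
position: [520.2, -379.8, 254.1]
eef_rot: [-0.441, -3.11, -0.001]
wrist_force: [0.7, -0.3, -0.0]
grip_width: 85.4
finger_force: 0.0
```

```bash
python3 - <<'E'
from grid import *
grid("q.npz",[521,-380.5],38,range(-42,34,3),range(-32,33,4))
E
python3 pos.py
```

```text
[ 520.2 -379.8  254.1] [[-0.961, 0.278, -0.001], [0.278, 0.961, 0.001], [0.001, 0.0, -1.0]]
  y\h -42 -39 -36 -33 -30 -27 -24 -21 -18 -15 -12  -9  -6  -3   0   3   6   9  12  15  18  21  24  27  30  33
 -32 : 195 199 200 207 210 208 204 206 207 210 208 206 198 199 200 201 203 208 210 204 196 189 180 188 196 208
 -28 : 194 198 204 210 208 205 203 206 203 204 206 206 203 203 204 201 203 204 203 202 198 195 189 192 198 207
 -24 : 200 202 203 205 207 203 201 203 201 202 206 194 190 203 205 202 185 180 188 188 183 184 191 198 203 204
 -20 : 198 198 203 209 211 201 198 199 198 165 154 163 202 196 199 199 200 200 202 203 192  99 102 199 204 207
 -16 : 194 193 197 206 212 210 204 205 203 148 150 166 199 214 199 201 200 199 200 205 192 102 114 201 205 208
 -12 : 203 204 207 210 215 217 211 206 192 148 149 163 222 228 202 201 201 201 201 201 188 100 102 142 205 206
  -8 : 209 212 212 215 221 224 216 207 190 143 143 167 212 216 201 200 198 199 201 201 187  94 111 140 188 208
  -4 : 207 208 208 211 216 223 214 209 189 139 139 163 166 152 198 203 171 185 198 186 177  96 102 138 203 206
   0 : 206
[... 352 characters left out ...]
9 205 212 198 148 146 164 140 153 203 200 201 202 200 202 181  97 117 136 147 190
  16 : 209 207 202 203 200 199 202 205 195 149 147 170 142 149 200 203 203 199 198 200 179  97  99 132 178 186
  20 : 213 212 209 205 201 199 204 213 216 151 150 159 165 169 199 204 204 201 202 205 178  96 108 130 164 179
  24 : 213 215 215 208 200 193 194 202 208 208 209 193 196 148 144 133 125 121 124 130 126 130 128 127 170 170
  28 : 206 210 214 207 200 190 111 191 197 202 204 209 217 214 206 196 184 180 185 186 185 187 188 179 173 166
  32 : 201 203 202 199 181 144 194 195 200 203 202 207 210 199 199 200 198 196 195 192 182 178 177 173 169 162
29.975 [ 520.2 -379.8  254.3] [  92.7 -128.2] tool x yaw 163.91
```

Call:
drive_tool(
  commands=[
    [-0.009, -0.001, 0.05, 0, 1],
    [-0.009, -0.001, 0.1, 0, 1],
    [-0.009, -0.001, 0.145, 0, 1],
    [-0.009, -0.001, 0.162, 0, 1],
    [-0.009, -0.001, 0.162, 0, 1],
  ],
)

```text
time: 30.6
position: [528.6, -383.3, 92.7]
eef_rot: [-0.436, -3.11, -0.001]
wrist_force: [-0.3, 0.0, 0.8]
grip_width: 85.4
finger_force: 0.0
```

Call:
drive_tool(
  commands=[
    [0, 0, 0.006, 0, 1],
    [0, 0, 0.0065, 0, 0.3],
    [0, 0, 0.0065, 0, -0.3],
    [0, 0, 0.0065, 0, -0.3],
    [0, 0, 0.0065, 0, -0.3],
    [0, 0, 0.0065, 0, -0.3],
    [0, 0, 0.0065, 0, -0.3],
  ],
  force=25,
)

```text
time: 31.48
position: [528.9, -383.5, 87.2]
eef_rot: [0.434, 3.111, -0.001]
wrist_force: [0.5, 0.1, 6.0]
grip_width: 45.5
finger_force: 26.9
```

Call:
drive_tool(
  commands=[
    [0, 0, -0.04, 0, -0.3],
    [0, 0, -0.1, 0, -0.3],
    [0, 0, -0.13, 0, -0.3],
    [0, 0, -0.13, 0, -0.3],
  ],
)

```text
time: 31.98
position: [529.2, -383.7, 219.4]
eef_rot: [0.434, 3.108, -0.003]
wrist_force: [-0.4, -0.4, -1.9]
grip_width: 45.5
finger_force: 26.3
```

```bash
python3 pos.py; python3 - <<'E'
from h import *
p=T();im=optics.read_camera("wrist");np.savez("r.npz",P=p[0],R=p[1],im=im)
h=cv2.cvtColor(im,cv2.COLOR_BGR2HSV);m=cv2.inRange(h,(15,110,60),(32,255,255));m[:,:230]=0;m[:,410:]=0
cs,_=cv2.findContours(m,cv2.RETR_EXTERNAL,cv2.CHAIN_APPROX_NONE);k=max(cs,key=cv2.contourArea);print(cv2.contourArea(k),cv2.boundingRect(k))
zt=p[0][2]-48
W=np.array([onz("wrist",u,v,zt,p) for u,v in k[:,0]]);L=(W-p[0])@p[1];print("tool x",L[:,0].min(),L[:,0].max(),"tool y",L[:,1].min(),L[:,1].max())
E
```

```text
31.975 [ 529.2 -383.7  219.4] [ 102.4 -129.5] tool x yaw 164.1
7864.0 (268, 215, 104, 91)
tool x -14.238134075710034 32.131617311655944 tool y -21.5038530360486 23.44972206998049
```

Call:
drive_tool(
  commands=[
    [0.04, 0.05, 0, 0, -0.3],
    [0.08, 0.1, 0, 0, -0.3],
    [0.098, 0.129, 0, 0, -0.3],
    [0.098, 0.129, 0, 0, -0.3],
    [0.098, 0.129, 0.015, 0, -0.3],
    [0.098, 0.129, 0.02, 0, -0.3],
    [0.098, 0.129, 0.02, 0, -0.3],
  ],
  force=25,
)

```text
time: 32.9
position: [469.6, -232.9, 195.1]
eef_rot: [-0.435, -3.109, -0.001]
wrist_force: [1.2, 0.1, -0.9]
grip_width: 45.7
finger_force: 26.3
```

```bash
python3 pos.py
```

```text
32.9 [ 469.6 -232.9  195.1] [ 3.5 -0.9] tool x yaw 164.06
```

Call:
drive_tool(
  commands=[
    [0, 0, 0.005, 0, -0.3],
    [0, 0, 0.009, 0, -0.3],
    [0, 0, 0.011, 0, -0.3],
    [0, 0, 0.011, 0, -0.3],
  ],
)

```text
time: 33.4
position: [469.7, -232.4, 185.3]
eef_rot: [-0.434, -3.111, -0.0]
wrist_force: [-1.0, 0.1, -0.5]
grip_width: 45.8
finger_force: 26.3
```

Call:
drive_tool(
  commands=[
    [0.001, 0, 0.002, 0, -0.3],
    [0.002, 0, 0.004, 0, -0.3],
    [0.003, 0, 0.005, 0, -0.3],
    [0.003, 0, 0.005, 0, -0.3],
  ],
)

```text
time: 33.9
position: [467.6, -231.8, 182.3]
eef_rot: [0.434, 3.108, -0.001]
wrist_force: [0.0, 2.6, 13.0]
grip_width: 45.4
finger_force: 28.4
```

Call:
drive_tool(
  commands=[
    [0.001, 0, 0.001, 0, -0.3],
    [0.002, 0, 0.003, 0, -0.3],
    [0.003, 0, 0.004, 0, -0.3],
    [0.003, 0, 0.004, 0, -0.3],
  ],
  force=20,
)

```text
time: 34.4
position: [464.6, -230.9, 178.3]
eef_rot: [0.434, 3.108, -0.001]
wrist_force: [-2.3, 2.4, 14.6]
grip_width: 45.7
finger_force: 30.1
```

```bash
python3 pos.py; python3 seat.py 64 "range(-12,60,3)" "range(-27,28,6)" s.npz
```

```text
34.4 [ 464.6 -230.9  178.3] [-1.8 -0.5] tool x yaw 164.11
[ 464.6 -230.9  178.3]
u:   -12  -9  -6  -3   0   3   6   9  12  15  18  21  24  27  30  33  36  39  42  45  48  51  54  57
 -27 203 199 199 164  97 177  98  97 147 153 153 152 140  78  76  68  66  60  58  60  64  57  51  47
 -21 178 179 178 151  99 210 221 116 172 190 172 193 129 128 130 130 128  65  65 157 164 172 148  99
 -15 177 177 127 131  94 127 125 124 171 181 224 194 194 193 193 127 130  67  57 185 197 199 180 138
  -9 175 178 129 127 127 124 125  98 175 165 211 198 192 192 195 149 127  70  59 190 196 199 203 175
  -3 175 178 127 129 126 112 108  96 173 152 101 126 130 107  89 125  92  62  58 189 128 125 126 127
   3 176 175 128 128 126 101  92  82 100  92  88 125 128 104  91 129 103  55  52 125 123 120 122 116
   9 174 175 127 127 123  88 101  78 101  87  88 127 124 126 126 124 122  54  54 121 123 124 116 108
  15 176 176 124  97  85  86 100  95 109  91  96 127 123 125 124 122 126  56  51 123 122 109 104  45
  21 175 175 117 106  89  98  90  92 107 101  99 124 125 125 121 123 124  50  48 111 114 116 111  76
  27 183 196 127 104  87 115  84  81 109 107 107 103  45  46  47  46  51  52  48  45  43  43  45  40
```

Call:
drive_tool(
  commands=[
    [0.001, 0, 0.002, 0, -0.3],
    [0.001, 0, 0.004, 0, -0.3],
    [0.001, 0, 0.004, 0, -0.3],
  ],
)

```text
time: 34.83
position: [463.3, -230.5, 174.5]
eef_rot: [0.434, 3.11, -0.001]
wrist_force: [-8.9, 4.8, 19.2]
grip_width: 45.1
finger_force: 32.9
```

```bash
python3 pos.py; python3 seat.py 64 "range(-12,60,3)" "range(-27,28,9)" s2.npz
```

```text
34.825 [ 463.3 -230.5  174.5] [-3.2 -0.4] tool x yaw 164.11
[ 463.3 -230.5  174.5]
u:   -12  -9  -6  -3   0   3   6   9  12  15  18  21  24  27  30  33  36  39  42  45  48  51  54  57
 -27 200 199 198 168  95 177  94 127 153 151 151 151  79  93  61  60  58  62  61  61  63  47  49  46
 -18 177 178 175 131  96 118 111 188 118 183 195 192 193 129 129 129  62  60 183 176 180 175  50  45
  -9 175 176 127 128  96 111  80 189 156 192 198 193 180 197 193 127  58  56 190 190 207 200  48  46
   0 175 175 128 125 125  99  79  85  95 121 124 126  83 115 127 121  57  56 121 122 123 120 121  44
   9 174 173 128 124 123  93  67  85  92 119 126 124 126 126 122 122  52  51 115 124 122 119  48  45
  18 173 114 114  95  87  95  71  83  81 119 124 126 124 121 120 125  51  51 121 121 117 102  42  39
  27 185 126 118 105  84 110  81 104 108 107 108  99  45  53  51  50  60  47  46  46  40  40  41  37
```

Call:
drive_tool(
  commands=[
    [0, 0, -0.002, 0, -0.3],
    [0, 0, -0.002, 0, 0.15],
    [0, 0, -0.002, 0, 0.3],
    [0, 0, -0.002, 0, 0.35],
    [0, 0, -0.002, 0, 0.35],
    [0, 0, -0.02, 0, 0.35],
    [0, 0, -0.06, 0, 0.4],
    [0.03, 0, -0.11, 0, 0.8],
    [0.03, 0, -0.13, 0, 1],
    [0.03, 0, -0.13, 0, 1],
  ],
)

```text
time: 36.12
position: [434.5, -222.4, 304.4]
eef_rot: [0.434, 3.108, -0.002]
wrist_force: [-0.4, 0.1, -0.6]
grip_width: 85.2
finger_force: 0.0
```

```bash
python3 pos.py; python3 seat.py 64 "range(-12,60,3)" "range(-27,28,6)" w.npz;  python3 seat.py 26 "range(-9,60,3)" "range(-42,43,6)" w2.npz
```

```text
36.125 [ 434.5 -222.4  304.4] [-33.1  -0.6] tool x yaw 164.1
[ 434.5 -222.4  304.4]
u:   -12  -9  -6  -3   0   3   6   9  12  15  18  21  24  27  30  33  36  39  42  45  48  51  54  57
 -27 179 179 179 154 148  95 112 115 117 133 101 112 103 100 100 117 141 118  97 197 197 194 196 196
 -21 176 178 177 137 156 163 172 201 199 199 194 199 198 181 120 120 121  86  91 194 198 195 199 200
 -15 176 176 177 131 155 182 220 198 199 199 197 200 203 184  90 103 126 101 131 200 189 137 135 135
  -9 177 177 177 132 146 156 218 202 198 197 201 199 200 182  87  97 130 219 150 140 132 131 133 135
  -3 176 177 179 131 160 146 155 196 202 168 168 199 162 179  86  89 134 208 144 132 130 131 135 128
   3 177 177 176 130 142 140 148 197 199 168 175 202 177 184  83  89 152 221 141 199 189 127 131 184
   9 173 173 176 131 126 140 147 199 197 199 201 198 197 178  79 109 157 204 149 193 195 139 128 125
  15 175 175 175 130 146 137 154 199 198 200 197 197 200 185  76  74  83  81  87 201 198 129 122 114
  21 175 175 176 139 161 163 171 200 144 152 131 132 134 120  77  81  88  75  87 125 124 126 121 124
  27 1
[... 969 characters left out ...]
3 120 127 126 122 131
   6 150 124 131 131 161 197 197 190 159 200 199 156 153  85  91 143 173 199 151 195 139 133 135
  12 152 123 158 139 159 200 196 197 198 197 196 198 152  83 122  95  98 175 164 198 143 136 124
  18 152 124 145 133 162 197 199 200 197 196 195 168 102  67  73  77  71 103 158 197 188 125 119
  24 164 170 165 164 179 188 134 134 132 131 133 133  97  76  83  71  71 102 106 124 125 125 121
  30 172 179  94  98  77  75  78  86  75  73  74  74  70  71  71  75  72  75 100 116 122 125 131
  36 169 117  94  92 160  91  91  90  90  89  89  88  88  88  88  89  84 109 112 113 119 121 123
  42 185 117 121 128 123 116 112 116 122 121 118 116 115 114 116 113 117 116 115 119 123 124 116
```

```bash
python3 -c "
from h import *
print(job.finish_job())"
```

```text
the job is handed in; nothing more can be done
None
```

The job is handed in at about 36 s, though no verdict came back. My last camera checks showed the wanted carton flat in the tray by the sprocket, and the middle carton, with the small one on top, square in the cradle against the fence.

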